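Fit the idler pulley and hold the belt tensioner back for its locking pin

ROBOT

A 6-joint arm with a two-finger parallel gripper is mounted at the origin on the work surface. World frame = base frame: x ahead of the robot, y to its left, z up, the work surface at z = 0. Lengths are in m, angles in degrees, forces in N, time in s.
With the tool pointing down it reaches from about 0.325 to 0.85 m from the base axis. Payload 15.5 kg.
Tool frame: the origin (TCP) lies at the very end of the fingers, on their centre line; the grasp point (between the pads) lies arm.grip_depth behind it (arm.grip_depth is the distance from the TCP to the grasp point, in m); z points along the fingers, y is the direction in which the jaws open and shut (so a half turn about z gives the same grasp; the last joint's range is limited). The gripper opens to 91 mm and grips with 3 to 60 N. Pads are 32 mm wide; open, the fingers measure 118 mm over their backs; the gripper's body (76 mm by 178 mm) begins 60 mm behind the grasp point.
Start: joints at [-79.154, 28.281, 77.091, -0, 74.628, -5.472], TCP at [0.176, -0.6, 0.214] pointing down, gripper open.
Joint ranges: [-166.48, 166.48], [-47.26, 123.95], [12.59, 153.08], [-70.14, 250.14], [6.76, 159.57], [-176.63, 176.63]. Speed limits (degrees/s): [108.29, 108.29, 147.25, 172.46, 172.46, 172.46].

INTERFACE

Orientations are given as a 3x3 rotation matrix whose columns are the frame's x, y, z axes.
In Python, from rig import arm gives the robot as it stands. Calls block until the motion is done:
- arm.move_to(position, orientation): joint-space move of the TCP to a pose.
- arm.move_l(position, orientation=None, feed=0.15): straight line of the TCP; orientation=None keeps the orientation; feed is the mean speed in m/s.
- arm.move_joints(angles): joint-space move.
- arm.grip(opening): finger opening in m; the grip force is fixed at half the most; returns when the fingers have stopped.
- arm.sleep(seconds).
- arm.solve_ik(position, orientation): joint angles nearest the present ones, or None.
- arm.snapshot(name): name is "side" or "top" or "wrist"; returns the picture (420x560x3 uint8, red, green, blue); there is no depth.
- arm.get_calibration(name): a dict with "intrinsics" (3x3 intrinsics, pixels), "k1" (the pictures are not rectified: a ray, as slopes to the right and down, at radius r is drawn at 1 + k1 r^2 times it, then the intrinsics apply), "cam_to_world" (4x4, takes a point from camera to world coordinates). Camera axes: x right, y down, z forward; pixel columns grow to the right and rows downward; lengths in m; the calibration is good to about 2 mm. A picture is of the moment at which its call begins: read the wrist's pose just before it. get_calibration takes no time and is no camera call; for the wrist camera it gives the pose at the moment of the call.
A pose or a line that the arm cannot do raises arm.Unreachable and nothing moves.
- arm.sign_off(): hands the job in, once; it reports no verdict.
Readings, each from a call of its own:
- arm.current_t(): time.
- arm.current_joint_positions(): joint angles.
- arm.current_dq(): joint speeds.
- arm.current_tau(): joint torques, N m.
- arm.current_ee_pos(): TCP position.
- arm.current_tool_rot(): TCP orientation.
- arm.current_force(): force on the tool from outside, world axes, zero at the start.
- arm.current_torque(): the same for the moment, N m.
- arm.current_width(): finger opening in m.
Only numpy, scipy, OpenCV 4.12 (cv2) and the standard library are available. Lean on these libraries where they do the work, as an engineer would, in place of code of your own. Each camera call takes 0.05 s, during which the arm holds its last target. There are 200 camera calls.

TASK

I am building up the timing-belt front plate on this bench: take the smooth black flanged idler pulley from among the three loose pulleys, slide it fully home on the bare upright stud and let go of it. Then swing the spring-loaded tensioner arm back against its spring (clockwise seen from above; take it by its black pulley) until the hole in its ear stands over the yellow-ringed pin hole in the base below, and finish holding it still there, so that I can slip the locking pin through. Leave the other loose things where they lie.

Things in the scene. Friction and masses are not known exactly. Their poses are not given: they have to be found in the camera images.
- front_plate: cast-aluminium plate 190 x 290 mm (its x, y) fixed on two wooden battens; upper face 57 mm above the bench. Origin on the bench under its middle, z up, yaw up to 0.35 rad. In its frame (x, y mm): bare stud (0, 90), fixed dark toothed sprocket, 57 mm diameter, (66, 20), tensioner pivot (-40, -90). Pulleys on it stand 73 to 101 mm above the bench, bolt heads to 109; all else but the spring drum stays below 72.
- stud_seat (a point): bare upright steel stud for the idler, fixed on the plate. This point: middle of the top face of its 30 mm boss, 73 mm above the bench, where the fitted idler's underside rests. From there a 16 mm diameter shoulder stands 20 mm high, a 5 mm cone narrows to a 10 mm thread, tip 35 mm above this point. z is up.
- idler_pulley: loose idler pulley lying flat on the bench: smooth BLACK drum with two flanges, orange seal, steel inner ring; 58 mm outside diameter, 28 mm high, through bore 18 mm, 0.13 to 0.25 kg. Origin at its centre (14 mm above its underside), z along its axis. Fitted, its centre is 14 mm above stud_seat.
- swing_arm (a joint): angle of the tensioner arm about its upright pivot, rad: 0 at rest, where the spring holds it on a stop; grows as the arm swings clockwise seen from above; far stop at 0.62. The pin holes line up at 0.40. The spring takes about 7 N at the tension pulley at rest and 13 N at 0.40, and throws the arm back if let go.
- tensioner_pivot (a point): pivot of the tensioner arm; moves with the arm. This point lies on the pivot axis, 61 mm above the bench; x along the arm to its pulley, z up. At rest x points 0.14 rad counter-clockwise of the plate's x. Grey arm 26 mm wide, 10 mm thick; dark spring drum of 44 mm diameter over the pivot (top 93 mm above the bench, its bolt to 100); ear with an 8.5 mm hole 40 mm behind the pivot.
- tension_pulley: the tensioner's smooth black flanged pulley; origin at its centre, 80 mm from the pivot along the arm, 87 mm above the bench: 58 mm diameter, 28 mm high, spins freely on the arm, hex bolt head 7 mm high on top. Nothing taller than the arm (71 mm above the bench) stands within 25 mm of its rim.
- ear_pin_hole (a point): 8.5 mm hole in the ear of the arm, 40 mm from the pivot on the side away from the pulley; moves with the arm.
- base_pin_hole (a point): 8.5 mm pin hole in the fixed tensioner base under the ear, ringed in yellow paint, 40 mm from the pivot. The 6 mm locking pin passes when the two holes are less than 2.5 mm out of line.
- ribbed_pulley: bystander: bright aluminium pulley with V-grooves, 58 mm diameter, 30 mm high, lying flat like the idler; origin at its centre. Leave.
- toothed_pulley: bystander: dark steel toothed sprocket, 57 mm diameter, 28 mm high, lying flat like the idler; origin at its centre. Leave.
- locking_pin: bystander: the steel locking pin, 6 mm thick with a pull ring, 86 mm long along x, lying beyond the loose pulleys; origin on the bench. Leave.
- wrench: bystander: steel wrench 190 mm long along x, lying beyond the plate. Leave.
- screwdriver: bystander: screwdriver with orange handle, 220 mm long along x, lying to the right of the plate. Leave.
- carton: bystander: small cardboard carton 75 x 75 x 45 mm; origin under its middle. Leave.
- aerosol: bystander: blue and yellow spray can, 65 mm diameter, 188 mm high, upright; origin under its middle. Leave.
Mind the look-alikes: they are no part of the job. Leave any blue look-alike of the idler_pulley alone.

How it is judged:
By the outcome, as a careful person would: the job done as asked, in the order asked, and still so for the second after the job is handed in, while the arm keeps its last pose, push and grip.
It also fails if it takes over 45 s, if anything falls off the work surface, if the arm or the gripper's body presses on something with over 40 N, if the wrist force passes 120 N, or if a joint passes its speed limit or range.

## Working session

There is one attempt and no reset: what is moved stays moved. The work goes in short steps, each a Python script; the robot and the scene stay as the last script left them, time stands still between calls to the robot, and variables do not carry over. Pictures are saved under pics/ and viewed, about 8 in all and at most 12, crops included, and the job is handed in when it is done.

```bash
ls; mkdir -p pics; cat > h.py <<'E'
import numpy as np, cv2
from rig import arm
def save(img,n): cv2.imwrite(f'pics/{n}.png',cv2.cvtColor(img,cv2.COLOR_RGB2BGR))
def ray(cal,uv):
    K=np.array(cal['intrinsics']);T=np.array(cal['cam_to_world'])
    p=cv2.undistortPoints(np.array([[uv]],float),K,np.array([cal['k1'],0,0,0,0.]))[0,0]
    # fixed-point is for k1 forward model, same as OpenCV's
    return T[:3,3],T[:3,:3]@np.array([p[0],p[1],1])
def onplane(cal,uv,z):
    o,d=ray(cal,uv); return o+d*(z-o[2])/d[2]
def proj(cal,P):
    K=np.array(cal['intrinsics']);T=np.array(cal['cam_to_world'])
    p=T[:3,:3].T@(np.array(P)-T[:3,3]); s=p[:2]/p[2]; s=s*(1+cal['k1']*(s@s))
    return K[:2,:2]@s+K[:2,2]
def down(a): # tool down, jaw axis y at world angle a (rad)
    y=np.array([np.cos(a),np.sin(a),0]); z=np.array([0,0,-1.]); return np.column_stack([np.cross(y,z),y,z])
E
python3 - <<'E'
from h import *
print(arm.grip_depth,arm.current_width(),arm.current_tool_rot())
for n in('top','side','wrist'):
    c=arm.get_calibration(n); print(n,np.round(c['intrinsics'],1).tolist(),c['k1'],np.round(c['cam_to_world'],3).tolist())
    if n!='wrist': save(arm.snapshot(n),n+'0')
print(arm.current_t())
E
```

```text
pics
0.0188 0.09133296961005342 [[ 9.59717904e-01  2.80965291e-01 -2.21596533e-04]
 [ 2.80965347e-01 -9.59717123e-01  1.23233391e-03]
 [ 1.33573068e-04 -1.24495386e-03 -9.99999216e-01]]
top [[521.2, 0.0, 277.6], [0.0, 521.2, 204.1], [0.0, 0.0, 1.0]] -0.09117883732724218 [[-0.031, -0.978, 0.206, 0.341], [-1.0, 0.03, -0.009, -0.017], [0.003, -0.207, -0.978, 1.303], [0.0, 0.0, 0.0, 1.0]]
side [[504.0, 0.0, 279.6], [0.0, 504.0, 209.9], [0.0, 0.0, 1.0]] 0.03553156025943225 [[-0.739, -0.423, 0.525, -0.222], [-0.674, 0.469, -0.571, 0.81], [-0.004, -0.776, -0.631, 1.032], [0.0, 0.0, 0.0, 1.0]]
wrist [[300.0, 0.0, 281.4], [0.0, 300.0, 209.7], [0.0, 0.0, 1.0]] -0.05445763922810797 [[0.281, -0.922, -0.267, 0.251], [-0.96, -0.27, -0.077, -0.577], [-0.001, 0.278, -0.961, 0.383], [0.0, 0.0, 0.0, 1.0]]
0.1
```

View pics/top0.png

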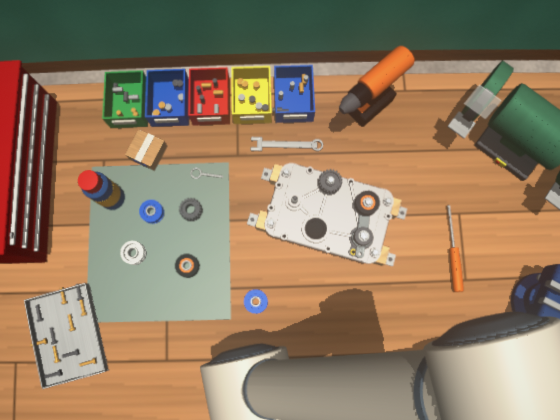

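Top view, candidates for the idler: black with orange seal (187,265), dark toothed (190,209), bright ribbed (133,252), and blue ones (151,211) and (256,301). By the description I choose (187,265). The plate's bare stud is at about (294,200), the tension pulley at (367,203) and the spring drum at (362,236). Next I look closer with the wrist camera.

```bash
python3 - <<'E'
from h import *
c=arm.get_calibration('top')
for n,uv,z in(('idler',(187,265),.028),('stud',(294,199),.108),('tp',(368,202),.105),('drum',(363,236),.1),('spr',(330,182),.105),('can',(90,182),.188),('ribbed',(133,252),.03),('tooth',(190,209),.028)):
    print(n,onplane(c,uv,z).round(3))
s=onplane(c,(294,199),.108); i=onplane(c,(187,265),.028)
T=np.array(arm.get_calibration('wrist')['cam_to_world']); p=np.array(arm.current_ee_pos()); R=np.array(arm.current_tool_rot())
print('cam in tool',(R.T@(T[:3,3]-p)).round(3), (R.T@T[:3,2]).round(3))
im=cv2.imread('pics/top0.png'); s=cv2.imread('pics/side0.png')
cv2.imwrite('pics/crop.png',np.hstack([cv2.resize(im[185:285,110:210],(390,390),interpolation=2),cv2.resize(im[155:270,260:375],(390,390),interpolation=2)]))
E
```

```text
idler [0.464 0.197 0.028]
stud [ 0.604 -0.067  0.108]
tp [ 0.592 -0.242  0.105]
drum [ 0.513 -0.226  0.1  ]
spr [ 0.644 -0.154  0.105]
can [0.639 0.389 0.188]
ribbed [0.5   0.331 0.03 ]
tooth [0.604 0.19  0.028]
cam in tool [ 0.079 -0.    -0.17 ] [-0.278  0.     0.961]
```

View pics/crop.png

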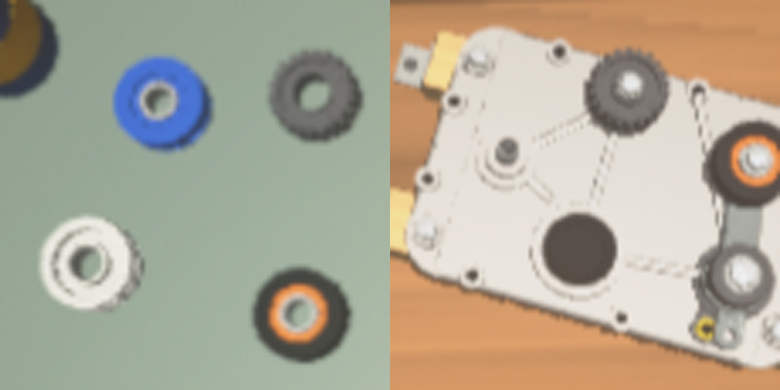

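The crop confirms it: the black drum with the orange seal is the idler; its neighbours are blue, ribbed and toothed. The stud is dark-tipped and upright on its boss. At the tensioner the yellow ring sits just left of the ear hole. Rough positions fit the plate dimensions (stud to pivot 183 mm, expected 184; yaw about -0.30). Next are close looks over the plate and the idler.

```bash
python3 - <<'E'
from h import *
import json
def shot(n):
    c=arm.get_calibration('wrist'); im=arm.snapshot('wrist'); save(im,n)
    json.dump({k:np.array(v).tolist() for k,v in c.items()},open(n+'.json','w'))
arm.move_to([.55,-.165,.2],down(np.radians(-17))); shot('wp')
arm.move_to([.464,.197,.15],down(np.radians(20))); shot('wi')
print(arm.current_t(),arm.current_joint_positions())
a=cv2.imread('pics/wp.png');b=cv2.imread('pics/wi.png')
cv2.imwrite('pics/both.png',np.vstack([cv2.resize(a,(400,300)),cv2.resize(b,(400,300))]))
E
```

```text
3.6667 [ 1.61095544e+01  2.32410820e+01  9.84254561e+01 -1.06257392e-02
  5.83007080e+01 -3.78640800e+00]
```

View pics/wp.png

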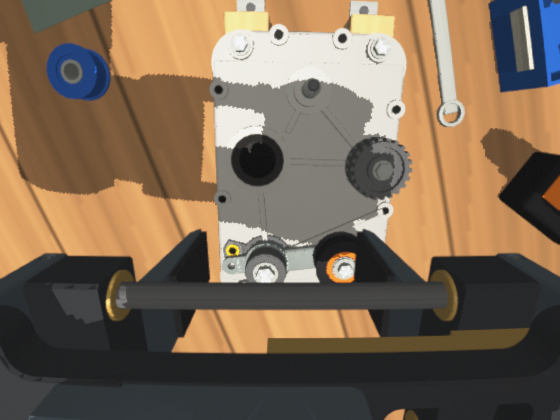

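View pics/wi.png

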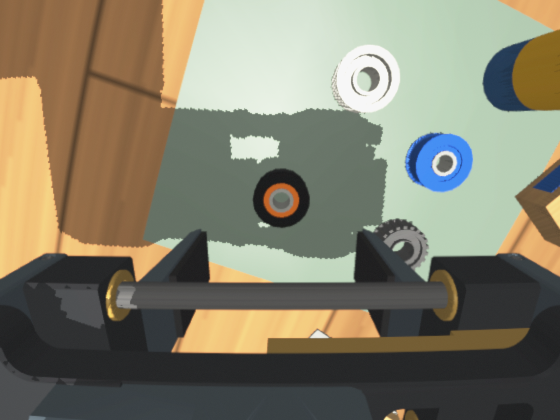

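The plate view shows the stud tip at about (313,85) with its boss around (310,93), the drum bolt at (265,272), the tension pulley bolt at (344,268) and the yellow ring at (232,250). In the idler view the idler is at about (281,200), alone between the jaws.

```bash
python3 - <<'E'
from h import *
import json
L=lambda n:{k:(np.array(v) if k!='k1' else float(v)) for k,v in json.load(open(n+'.json')).items()}
wi,wp=L('wi'),L('wp'); top=arm.get_calibration('top')
def orange(png,box):
    im=cv2.imread(png);h=cv2.cvtColor(im,cv2.COLOR_BGR2HSV);m=cv2.inRange(h,(4,150,120),(16,255,255))
    k=np.zeros_like(m);x0,y0,x1,y1=box;k[y0:y1,x0:x1]=255;m&=k
    c=max(cv2.findContours(m,0,2)[0],key=cv2.contourArea);return cv2.fitEllipse(cv2.convexHull(c))
e=orange('pics/wi.png',(240,160,320,240));print(e,onplane(wi,e[0],.028))
e=orange('pics/top0.png',(170,250,205,282));print('top idler',e[0],onplane(top,e[0],.028))
e=orange('pics/top0.png',(350,188,385,220));print('top tp',e[0],onplane(top,e[0],.101))
e=orange('pics/wp.png',(320,245,356,285));print('wp tp',e,onplane(wp,e[0],.101))
for n,uv,z in(('tip',(313,85),.108),('boss',(310,93),.073),('drum',(265,272),.1),('tp',(344,268),.108),('yel',(232,250),.06),('spr',(383,171),.109),('socket',(378,167),.101)):print(n,onplane(wp,uv,z).round(4))
a=cv2.imread('pics/wp.png')
cv2.imwrite('pics/z.png',np.hstack([cv2.resize(a[65:115,285:335],(390,390),interpolation=2),cv2.resize(a[225:285,215:275],(390,390),interpolation=2)]))
E
```

```text
((280.8153076171875, 199.8166046142578), (33.84922409057617, 35.16252899169922), 91.58379364013672) [0.46263761 0.20076719 0.028     ]
top idler (185.9068603515625, 264.8564453125) [0.46491901 0.19997068 0.028     ]
top tp (367.6540222167969, 201.8058319091797) [ 0.59377724 -0.24178502  0.101     ]
wp tp ((343.238525390625, 267.5037536621094), (31.500022888183594, 34.996917724609375), 67.82515716552734) [ 0.5911733  -0.23979905  0.101     ]
tip [ 0.6066 -0.0687  0.108 ]
boss [ 0.6065 -0.0719  0.073 ]
drum [ 0.5153 -0.222   0.1   ]
tp [ 0.5913 -0.2366  0.108 ]
yel [ 0.4798 -0.2047  0.06  ]
spr [ 0.6465 -0.1548  0.109 ]
socket [ 0.6451 -0.1519  0.101 ]
```

View pics/z.png

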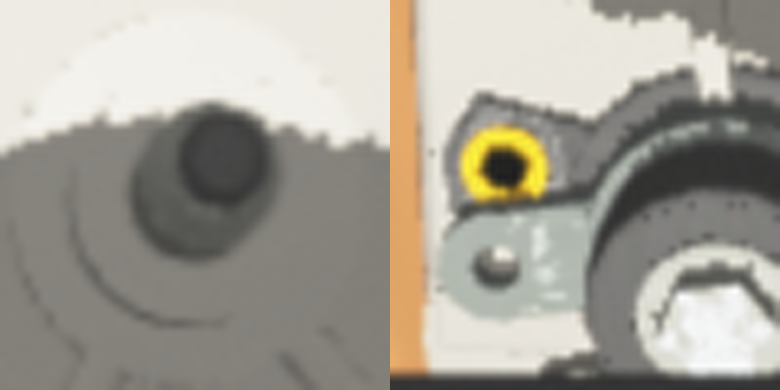

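The crop puts the stud tip at about (313.5,85.2) and its shoulder lower left at (309.4,90), the yellow ring at (232.2,250.7) and the ear hole at (231.5,266). The two idler measurements agree to 2 mm. I'll grasp it, then look straight down on the stud while carrying.

```bash
python3 - <<'E'
from h import *
import json
R=down(np.radians(20))
arm.move_l([.4633,.2005,.003],R,feed=.12); print(arm.current_force())
arm.grip(.04); print('w',arm.current_width(),arm.current_ee_pos(),arm.current_force())
arm.move_l([.4633,.2005,.17],feed=.2); print('lifted',arm.current_width(),arm.current_force())
R=down(np.radians(-17)); P=np.array([.606,-.069,.2])-.085*np.r_[R[:2,0],0]
arm.move_to(P,R); arm.sleep(.3)
c=arm.get_calibration('wrist'); im=arm.snapshot('wrist'); save(im,'ws')
json.dump({k:np.array(v).tolist() for k,v in c.items()},open('ws.json','w'))
print(arm.current_t(),arm.current_ee_pos(),arm.current_width(),'proj tip',proj(c,[.606,-.069,.108]),'held top', proj(c,P+[0,0,.025]))
E
```

```text
[-0.57386636 -0.12127375 -0.27313579]
w 0.05756167166685194 [0.46331966 0.20051813 0.00306793] [0.05221991 0.86484692 2.99269177]
lifted 0.05741052287509871 [-0.34614622 -0.26118183 -1.78874306]
8.3833 [ 0.58118975 -0.14978063  0.20006439] 0.057776144063413616 proj tip [281.88274358 116.82825216] held top [282.28650693 277.28259279]
```

View pics/ws.png

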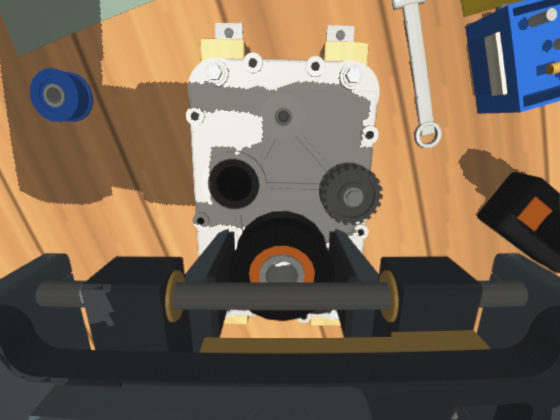

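Idler held, with its orange ring at about (282,272), partly behind the bar. The stud tip is at (283.5,116.5), nearly straight below the camera. I'll now fit both more finely.

```bash
python3 - <<'E'
from h import *
import json
from scipy.optimize import least_squares
ws={k:(np.array(v) if k!='k1' else float(v)) for k,v in json.load(open('ws.json')).items()}
im=cv2.imread('pics/ws.png');g=cv2.cvtColor(im,cv2.COLOR_BGR2GRAY)
w=g[100:134,266:302]; print(w[4:30:2,4:32:2])
b=cv2.inRange(w,0,62);c=max(cv2.findContours(b,0,2)[0],key=cv2.contourArea);(u,v),r=cv2.minEnclosingCircle(c);M=cv2.moments(b,True);u,v=M['m10']/M['m00'],M['m01']/M['m00']
for z in(.108,.093):print('tip',u+266,v+100,r,onplane(ws,(u+266,v+100),z))
h=cv2.cvtColor(im,cv2.COLOR_BGR2HSV);m=cv2.inRange(h,(4,150,100),(16,255,255));m[:235]=0;m[281:]=0;m[:,:240]=0;m[:,325:]=0
pts=[]
for x in range(250,315,2):
    y=np.flatnonzero(m[:,x]); 
    if len(y): pts.append((x,y[0]-.5))
for y in range(262,280,2):
    x=np.flatnonzero(m[y]); pts+= [(x[0]-.5,y),(x[-1]+.5,y)]
Q=np.array([onplane(ws,p,.225)[:2] for p in pts])
f=least_squares(lambda p:np.hypot(*(Q-p[:2]).T)-p[2],[.58,-.15,.018],loss='soft_l1',f_scale=.0005)
print('held centre',f.x,np.abs(f.fun).mean(),'rel tcp',f.x[:2]-np.array([.58119,-.14978]))
E
```

```text
[[133 133 134 133 133 133 134 134 134 134 134 133 133 134]
 [133 133 133 134 134 134 131 132 133 133 134 134 134 134]
 [133 133 134 134 128 114 109 112 116 130 134 134 133 133]
 [133 133 133 126 107 103  87  91 105 109 128 133 133 133]
 [133 133 130 104  98  68  69  68  68 102 108 132 133 133]
 [133 132 125 101  69  70  71  70  69  73 100 129 133 132]
 [133 133 115  97  64  70  71  70  68  67  96 121 133 132]
 [132 132 121  95  72  67  71  70  66  70  95 126 133 133]
 [133 132 129  94  96  64  65  61  63  90  99 130 132 134]
 [133 132 132 116  91  92  79  81  95  93 119 132 132 132]
 [131 132 132 131 116  93  90  92 100 120 132 132 132 132]
 [132 131 131 132 132 130 124 128 130 131 132 132 131 132]
 [131 131 131 132 131 131 131 131 131 132 132 132 131 131]]
tip 284.5 118.5 9.999999747378752e-05 [ 0.6077058  -0.07093472  0.108     ]
tip 284.5 118.5 9.999999747378752e-05 [ 0.60792534 -0.0707833   0.093     ]
held centre [ 0.58096683 -0.14912588  0.01765601] 0.0001310835093024834 rel tcp [-0.00022317  0.00065412]
```

```bash
python3 - <<'E'
from h import *
P=np.array([.6067,-.0695]);R=down(np.radians(-17))
arm.move_to([*P,.16],R); arm.move_l([*P,.113],feed=.1); arm.sleep(.1); f0=np.array(arm.current_force());print(f0.round(1))
for z in [.109,.105,.101,.0985,.096,.094,.092,.090,.087,.084,.081,.079,.0775,.0765]:
    arm.move_l([*P,z],feed=.04); f=np.array(arm.current_force())-f0
    print(z,np.array(arm.current_ee_pos()).round(4),f.round(1),np.array(arm.current_torque()).round(2))
    if np.abs(f).max()>9: break
print(arm.current_t(),arm.current_width())
E
```

```text
[ 0.1  0.8 -1.3]
0.109 [ 0.6066 -0.0695  0.109 ] [ 0.3 -0.9 -1.1] [ 0.02 -0.15 -0.  ]
0.105 [ 0.6065 -0.0695  0.1047] [-0.1 -1.1 -1.3] [-0.06 -0.11  0.  ]
0.101 [ 0.6065 -0.0694  0.1007] [ 0.4 -1.5 -0.4] [ 0.02 -0.08 -0.01]
0.0985 [ 0.6066 -0.0695  0.0983] [-0.4 -0.7 -0.7] [ 0.01 -0.04 -0.04]
0.096 [ 0.6068 -0.0694  0.0959] [1.1 0.5 0.4] [ 0.18 -0.2   0.01]
0.094 [ 0.6068 -0.0694  0.0939] [ 2.3  1.8 -3.2] [ 0.46 -0.55  0.02]
0.092 [ 0.6068 -0.0694  0.0919] [ 3.4  2.  -2.6] [ 0.63 -0.67 -0.02]
0.09 [ 0.6068 -0.0693  0.0899] [ 3.3  3.5 -0.2] [ 0.81 -0.77 -0.06]
0.087 [ 0.6068 -0.0693  0.0867] [ 3.6  3.6 -1.4] [ 0.9  -0.82 -0.01]
0.084 [ 0.6069 -0.0693  0.0836] [ 4.3  3.9 -3.4] [ 0.95 -0.91  0.  ]
0.081 [ 0.6068 -0.0693  0.0806] [ 4.   4.4 -2.9] [ 0.97 -0.93 -0.06]
0.079 [ 0.6069 -0.0693  0.0787] [ 4.   4.9 -2.1] [ 1.   -0.84  0.  ]
0.0775 [ 0.6069 -0.0692  0.0773] [3.  4.9 0.2] [ 1.06 -0.76  0.  ]
0.0765 [ 0.6069 -0.0693  0.0763] [2.7 5.6 1.3] [ 1.05 -0.72 -0.02]
13.0583 0.0575170755830586
```

```bash
python3 - <<'E'
from h import *
import json
P=np.array([.6072,-.0688])
f0=np.array([.1,.8,-1.3])
for z in [.0763,.0757,.075,.0743,.0736]:
    arm.move_l([*P,z],feed=.04); f=np.array(arm.current_force())-f0
    print(z,np.array(arm.current_ee_pos()).round(4),f.round(1))
    if f[2]>6: break
arm.grip(.085); print(arm.current_width(),np.array(arm.current_ee_pos()).round(4),np.array(arm.current_force()).round(1))
arm.move_l([*arm.current_ee_pos()[:2],.16],feed=.2)
# view: both stud and tensioner; camera over the plate middle, fingers off to -x side
R=down(np.radians(-110)); Q=np.array([.55,-.20,.19])-.085*np.r_[R[:2,0],0]
print(R[:,0],Q)
arm.move_to(Q,R); arm.sleep(.2)
c=arm.get_calibration('wrist'); im=arm.snapshot('wrist'); save(im,'wf')
json.dump({k:np.array(v).tolist() for k,v in c.items()},open('wf.json','w'))
print(arm.current_t(),arm.current_joint_positions())
E
```

```text
0.0763 [ 0.607  -0.069   0.0761] [ 1.3 -0.4  0.8]
0.0757 [ 0.607 -0.069  0.076] [-1.6  0.1  9.9]
0.08518017509794368 [ 0.6072 -0.0688  0.0757] [-0.7  0.1 -0.1]
[ 0.93969262 -0.34202014  0.        ] [ 0.47012613 -0.17092829  0.19      ]
16.2667 [-2.67953275e+01  1.99461124e+01  9.61686708e+01  1.23323579e-03
  6.38924059e+01  8.31526442e+01]
```

View pics/wf.png

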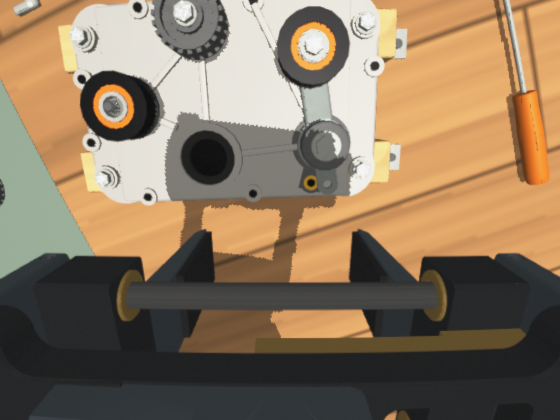

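The idler is fitted on the stud at (118,105). The height agrees: contact came at TCP 0.0760 against 0.0761 expected. The tension pulley is at (313,46), the drum at (324,145), the yellow ring at (311,183) and the ear hole near (327,184).

```bash
python3 - <<'E'
from h import *
import json
c={k:(np.array(v) if k!='k1' else float(v)) for k,v in json.load(open('wf.json')).items()}
im=cv2.imread('pics/wf.png');h=cv2.cvtColor(im,cv2.COLOR_BGR2HSV)
def ell(lo,hi,box):
    m=cv2.inRange(h,lo,hi);k=np.zeros_like(m);x0,y0,x1,y1=box;k[y0:y1,x0:x1]=255;m&=k
    return cv2.fitEllipse(cv2.convexHull(np.vstack(cv2.findContours(m,0,2)[0])))
e=ell((4,150,100),(16,255,255),(285,20,345,75));tp=onplane(c,e[0],.101);print('tp',e,tp)
e=ell((4,150,100),(16,255,255),(80,80,150,130));print('idler',e[0],onplane(c,e[0],.101))
e=ell((17,150,90),(35,255,255),(298,170,322,196));ye=onplane(c,e[0],.061);print('yellow',e,ye)
S=np.array([.6072,-.0688]);v=tp[:2]-S;yaw=np.arctan2(v[1],v[0])-np.arctan2(-168.8,39.2);print('dist',np.hypot(*v),'exp .1733 yaw',yaw)
r=lambda a:np.array([[np.cos(a),-np.sin(a)],[np.sin(a),np.cos(a)]])
pv=S+r(yaw)@[-.040,-.180];print('pivot layout',pv,'drum',onplane(c,(324,145),.093),'tp-pv',np.hypot(*(tp[:2]-pv)))
print('base hole expected',pv+r(yaw+.14-.4)@[-.04,0])
cv2.imwrite('pics/z2.png',cv2.resize(im[110:200,280:370],(540,540),interpolation=2))
E
```

```text
tp ((312.9499206542969, 45.35508728027344), (45.14187240600586, 48.28649139404297), 8.057266235351562) [ 0.59195208 -0.24089655  0.101     ]
idler (113.00642395019531, 105.99793243408203) [ 0.60661968 -0.07033361  0.101     ]
yellow ((310.3277282714844, 182.4609375), (13.243443489074707, 14.66456413269043), 178.62718200683594) [ 0.48005279 -0.20495745  0.061     ]
dist 0.1727707220309998 exp .1733 yaw -0.31655314981372373
pivot layout [ 0.51315473 -0.22740481] drum [ 0.51441223 -0.22593886  0.093     ] tp-pv 0.07994403665262659
base hole expected [ 0.47962086 -0.20559931]
```

View pics/z2.png

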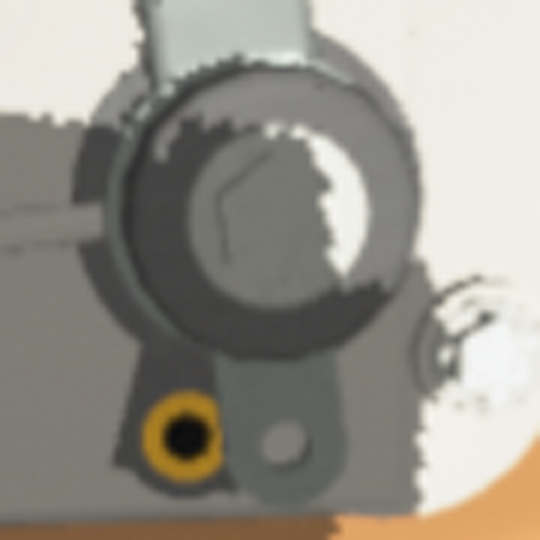

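Everything agrees within about 1 mm: pulley to pivot is 79.9 mm (80 expected), and the yellow ring lies 0.8 mm from where the layout puts it. I'll grip across the arm with the camera on the pivot side, so it can see the ear at the end.

```bash
python3 - <<'E'
from h import *
import json
pv=np.array([.5135,-.2271]);tp=np.array([.5920,-.2408]);R=down(-.38+np.pi/2)
arm.grip(.09)
arm.move_to([*tp,.15],R); arm.move_l([*tp,.0765],feed=.12); print(np.array(arm.current_force()).round(1))
arm.grip(.04); print('w',arm.current_width(),np.array(arm.current_force()).round(1),np.array(arm.current_ee_pos()).round(4),arm.current_t())
for a in np.linspace(.05,.4,8):
    t=-.178-a; p=pv+.080*np.array([np.cos(t),np.sin(t)])
    arm.move_l([*p,.0765],feed=.08); print(round(a,2),np.array(arm.current_ee_pos()).round(4),np.array(arm.current_force()).round(1))
arm.sleep(.3)
c=arm.get_calibration('wrist'); im=arm.snapshot('wrist'); save(im,'wt')
json.dump({k:np.array(v).tolist() for k,v in c.items()},open('wt.json','w'))
print(arm.current_t(),arm.current_width(),p,arm.current_ee_pos())
u=proj(c,[.4798,-.2053,.061]);print('base hole',u,'ear', proj(c,[*(pv-.04*np.array([np.cos(t),np.sin(t)])),.071]))
save(arm.snapshot('top'),'top1')
x,y=int(np.clip(u[0],100,460)),int(np.clip(u[1],75,345))
cv2.imwrite('pics/zt.png',cv2.resize(cv2.imread('pics/wt.png')[y-75:y+75,x-100:x+100],(800,600),interpolation=2))
E
```

```text
[0.7 0.1 0.2]
w 0.05769024918722668 [-2.8 -4.3  3.8] [ 0.592  -0.2413  0.0767] 20.675
0.05 [ 0.5913 -0.2444  0.0767] [-0.6  7.6  6.5]
0.1 [ 0.5904 -0.2481  0.0767] [0.1 8.8 5.9]
0.15 [ 0.5894 -0.2519  0.0767] [1.2 8.2 6.3]
0.2 [ 0.5881 -0.2556  0.0767] [ 1.7 10.4  6.4]
0.25 [ 0.5866 -0.2592  0.0767] [2.5 9.9 6.4]
0.3 [ 0.585  -0.2627  0.0767] [ 2.7 11.3  4.2]
0.35 [ 0.5832 -0.2662  0.0767] [ 4.3 11.5  5.1]
0.4 [ 0.5812 -0.2695  0.0767] [ 5.  11.8  5.1]
23.025 0.05736281920136666 [ 0.58050456 -0.27080799] [ 0.58126683 -0.26937365  0.07668301]
base hole [319.44967842  52.87832096] ear [321.99664314  49.07210486]
```

View pics/zt.png

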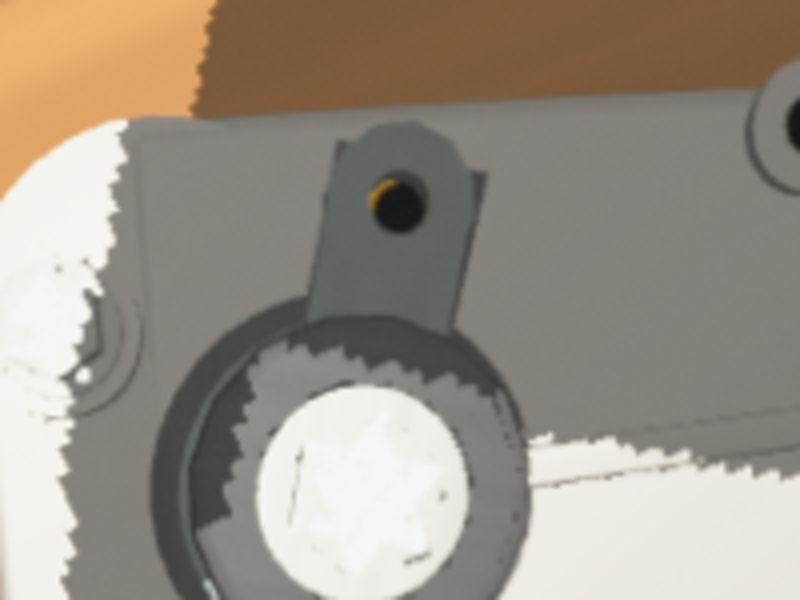

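Through the ear hole the base hole is visible but slightly off-centre, with yellow showing at its upper left (crop 385,190). The TCP lags its command by 1.6 mm under the spring, so the arm is about 0.02 rad short. I'll lead the command to take that up.

```bash
python3 - <<'E'
from h import *
pv=np.array([.5135,-.2271])
for a in(.415,.43):
    t=-.178-a; p=pv+.080*np.array([np.cos(t),np.sin(t)]); arm.move_l([*p,.0765],feed=.05)
arm.sleep(.5)
c=arm.get_calibration('wrist'); im=arm.snapshot('wrist'); save(im,'wu')
q=np.array(arm.current_ee_pos());d=q[:2]-pv;al=np.arctan2(d[1],d[0]);print(arm.current_t(),q,'angle',al,'swing',-.178-al,arm.current_force(),np.abs(arm.current_dq()).max())
print('base',proj(c,[.4798,-.2053,.061]),'want ear',proj(c,[.4798,-.2053,.071]))
g=cv2.imread('pics/wu.png')
cv2.imwrite('pics/zu.png',cv2.resize(g[25:85,280:360],(800,600),interpolation=2))
E
```

```text
24.125 [ 0.579991   -0.27137097  0.07667626] angle -0.5874155406332455 swing 0.40941554063324553 [ 5.06357245 11.81711272  4.42141342] 0.12431344675133661
base [323.47098142  53.72491823] want ear [326.03556538  49.64555313]
```

View pics/zu.png

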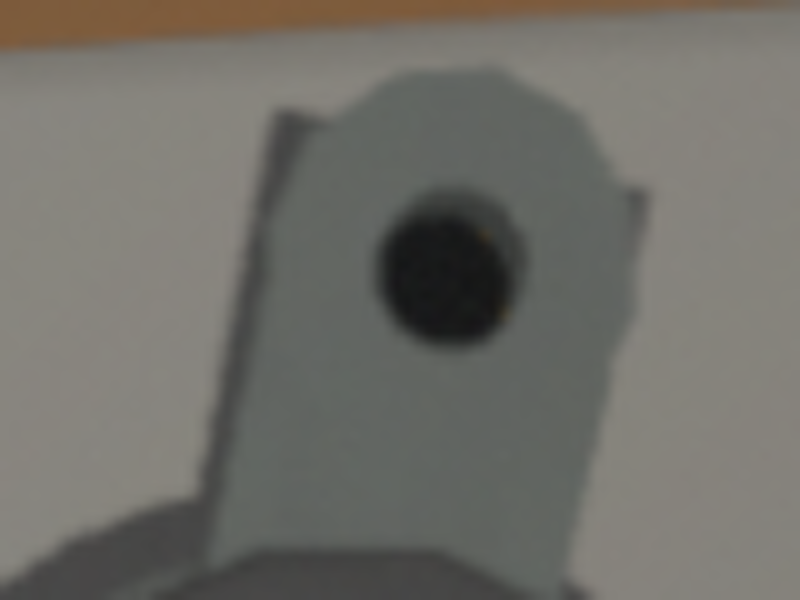

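The ear hole is at (325.1,51.8) in the picture, against (326.0,49.6) wanted. That is about 0.5 mm off along the swing, and the base tab shows evenly on both sides of the ear. The swing from the TCP is about 0.41 and the arm is holding still. Handing in.

```bash
python3 -c "
from rig import arm
print(arm.current_t(),arm.current_width(),arm.current_ee_pos()); arm.sign_off()"
```

```text
24.125 0.057353767474936854 [ 0.579991   -0.27137097  0.07667626]
the job is handed in; nothing more can be done
```

Both parts of the job are done, and I handed it in at 24.1 s with the arm still holding the tensioner.

- **Idler:** I slid the black idler with the orange seal onto the bare stud until it met the boss. Contact came at tool height 76.0 mm, against 76.1 mm expected. After I let go, a picture showed it sitting on the stud, within 2 mm of the stud position I had measured.
- **Tensioner:** I gripped it by its black pulley and swung it clockwise to about 0.41 rad as read from the tool position (target 0.40). It is held there against about 13 N of spring. The last close picture shows the base hole through the ear hole, about 0.5 mm out along the swing.
- **Checks that disagreed:**
  - The first stop fell about 0.02 rad short because the arm gave under the spring, so I pushed on a little to correct it.
  - In the last picture the ear hole also sits about 2 pixels (around 1.2 mm) off along the arm. I put that down to camera and height error, since the swing cannot change it. Even counted in, the misalignment stays under 2.5 mm.
- **Not checked:** I took no last picture of the loose items. I never touched any of them on purpose, and the force readings I took showed no unexpected contact.

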